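# Shut a glued memory stick in the hinged jig, pin it and keep it pressed

### The job

The memory stick's case has just been glued: pick it off the sleeve box and lay it flat in the nest of the open hinged jig, swing the lid fully shut over it, then push the locking pin from its stand down through the lid's hole into the base until its collar sits on the lid. Finish while still holding the pin and pressing it firmly down (about 5 to 10 newtons), so that the two halves stay pressed shut: do not let go at the end. Leave the other things on the table where they are.

Things in the scene. Friction and masses are not known exactly. Their poses are not given: they have to be found in the camera images.
- jig: Fixed bare-aluminium base of the hinged gluing jig, 110 (x) x 80 (y) mm. Origin at the centre of its underside on the table; its +x points to the hinge side (away from the robot, give or take the yaw), z up. The middle floor is 16 mm above the table, the front block (x -55 to -31 mm) 30 mm, the rear block (x 31 to 55 mm) 26 mm. The front block has a 12.5 mm hole right through at x = -43, y = 0.
- nest (a point): Centre of the nest floor, 16 mm above the table at jig x = y = 0. The stick lies here flat with its length along jig x, plug to either end, the face that was up still up: 62 mm between front and rear block, 24 mm between four corner guides (7 mm wide, rising 6.5 mm above the floor, at 16 to 31 mm from the centre along x). Between the guides the long sides are open to the base's edges at y = +-40 mm, with room for fingers 32 mm along x. While the lid is open nothing is above.
- lid (a joint): Angle of the steel lid: 0 = fully shut, 1.57 = upright, starts leaning back at 1.75 to 2.0, stop at 2.1. A stiff friction hinge: the lid (0.12 kg) stays where it is left; about 2 N at its free edge moves it. It can be pushed shut from behind with closed fingers.
- lid_hinge (a point): Middle of the hinge axis, which runs along jig y at jig x = +46 mm, 34 mm above the table. The lid is a plate 8 mm thick, 66 mm wide, centred on the axis; it reaches 101 mm from the axis. Shut, it reaches towards jig -x with its upper face 38 mm above the table. A rubber pad under it ends 25.5 mm above the table when shut.
- pin_hole (a point): Centre of the upper mouth of the lid's hole when the lid is shut: jig x = -43 mm, y = 0, 38 mm above the table (89 mm from the hinge axis). Hole 12 mm wide with a 2 mm chamfer, in line with the base's hole. This point is fixed to the base, it does not swing with the lid.
- pin: Loose steel locking pin, 0.05 kg, standing upright in the stand. Origin at the lower tip, z along the pin to the knob. Shaft 9 mm in diameter with a tapered tip, 30 mm long; collar 22 mm in diameter from 30 to 34 mm; dark knurled round knob 14 mm in diameter from 34 to 64 mm. Fully home in the jig its tip is 8 mm above the table.
- pin_stand: Fixed aluminium block 44 x 44 x 34 mm, origin at the centre of its underside, with a 12 mm vertical hole in its middle. The pin stands in it with the collar on the top, so the tip is 4 mm above the table at the start.
- stick: Loose memory stick, a flat bar 52 (x) x 18 (y) x 9 mm, its metal plug at one x end. Origin at the centre of its underside. It starts lying flat on top of the sleeve box. Grasp across its 18 mm.
- sleeve_box: Small closed light-grey box, 52 (x) x 74 (y) x 22 mm high, fixed to the table; origin at the centre of its underside.
- adapter: Bystander: small duplex adapter, 21 x 21 x 11 mm, origin under its centre. Leave alone.
- tape: Bystander: small roll of tape lying flat, 38 mm wide, 15 mm high, origin under its centre. Leave alone.
- tin: Bystander: round tin, 62 mm wide, 24 mm high, origin under its centre. Leave alone.
- cleaner: Bystander: pen-shaped cleaner, 142 mm long (y), 18 mm thick, origin under its centre. Leave alone.
Things that resemble listed ones, but are neither listed nor needed, are in the scene too. Leave any blue look-alike of the jig alone.

How it is judged:
On the way, in this order (a step that is already met when the one before it is completed fails the run):
1. the stick lies flat in the nest while the lid is still open (x of stick in the frame of nest between -0.008 and 0.008 m and y of stick in the frame of nest between -0.005 and 0.005 m and z of stick in the frame of nest below 0.003 m and angle between the x axis of stick and the x axis of jig, either way round below 0.25 rad and angle between stick's own z axis and vertical below 0.12 rad and value of joint lid above 1 rad and contact force between the fingers and stick below 0.1 N), for 0.2 s.
2. the lid is fully shut over the stick (x of stick in the frame of nest between -0.008 and 0.008 m and y of stick in the frame of nest between -0.005 and 0.005 m and z of stick in the frame of nest below 0.003 m and angle between the x axis of stick and the x axis of jig, either way round below 0.25 rad and angle between stick's own z axis and vertical below 0.12 rad and value of joint lid below 0.03 rad), for 0.2 s.
3. the pin stands through lid and base with its collar on the lid (all of step 2 and x of pin in the frame of jig between -0.047 and -0.039 m and y of pin in the frame of jig between -0.004 and 0.004 m and z of pin in the frame of jig below 0.0105 m and angle between pin's own z axis and vertical below 0.1 rad), for 0.2 s.
At the end, for the whole second after the job is handed in: Stick flat in the nest (8 mm along, 5 mm across, 0.25 rad), lid within 0.03 rad of shut, pin upright in the holes with its collar within 2.5 mm of the lid, and the fingers still on the pin, which pushes on the jig with more than 3 N through the last second (all of step 3 and contact force between pin and jig above 3 N and contact force between the fingers and pin above 1 N); the arm keeps its last pose, push and grip.
It fails at once if a bystander (adapter, tape, tin or cleaner) is shoved more than 30 mm (distance of any of adapter, tape, tin, cleaner from where it was at the start of the episode above 0.03 m).
It also fails if it takes over 61 s, if anything falls off the work surface, if the arm or the gripper's body presses on something with over 40 N, if the wrist force passes 120 N, or if a joint passes its speed limit or range.

### The arm

A 7-joint arm with a two-finger parallel gripper is mounted at the origin on a cart in front of the work surface, level with it; the furniture and walls round the work are solid. World frame = base frame: x ahead of the robot, y to its left, z up, the work surface at z = 0. Lengths are in m, angles in rad, forces in N, time in s.
With the tool pointing down it reaches from about 0.35 to 0.9 m from the base axis. Payload 19.9 kg.
Tool frame: the origin (TCP) lies between the finger pads; the fingertips stand 19 mm ahead of it and the grasp point (between the pads) is the TCP; z points along the fingers, y is the line along which they close (so a half turn about z gives the same grasp; the last joint's range is limited). The gripper opens to 94 mm and grips with 3 to 60 N. Pads are 16 mm wide; open, the fingers measure 119 mm over their backs; the gripper's body (75 mm by 177 mm) begins 78 mm behind the grasp point.
Start: joints at [1.232, 0.417, -0.01, 1.614, 0.005, 1.111, -0.053], TCP at [0.183, -0.598, 0.224] pointing down, gripper open.
Joint ranges: [-2.81, 2.81], [-0.39, 2.02], [-1.27, 1.25], [0.06, 2.57], [-1.19, 4.33], [0.19, 2], [-2.82, 2.82]. Speed limits (rad/s): [1.89, 1.89, 2.39, 2.39, 3.01, 3.01, 3.01].

### API

Orientations are given as a 3x3 rotation matrix whose columns are the frame's x, y, z axes.
In Python, from rig import robot gives the robot as it stands. Calls block until the motion is done:
- robot.move_ptp(position, orientation): joint-space move of the TCP to a pose.
- robot.move_linear(position, velocity=0.15, frame=None, threshold=None): straight line of the TCP; frame=None keeps the orientation; velocity is the mean speed in m/s. With threshold (N) it stops when the force on the tool has changed by that much, and returns True; else False.
- robot.goto_joints(angles): joint-space move.
- robot.gripper_to(opening): finger opening in m; the grip force is fixed at half the most; returns when the fingers have stopped.
- robot.pause(seconds).
- robot.ik(position, orientation): joint angles nearest the present ones, or None.
- robot.get_state(): the state.
- robot.grab_frame(name): name is "side" or "top"; returns the picture (400x640x3 uint8, red, green, blue); there is no depth.
- robot.camera_info(name): a dict with "fx", "fy", "cx", "cy" (pixels), "dist" ([k1, k2, p1, p2, k3] as OpenCV has them; the pictures are not rectified), "rvec" (rotation vector, rad) and "tvec" (3), from world to camera coordinates, as OpenCV has them. Camera axes: x right, y down, z forward; pixel columns grow to the right and rows downward; lengths in m; the calibration is good to about 2 mm. A picture is of the moment at which its call begins. camera_info takes no time and is no camera call.
A pose or a line that the arm cannot do raises robot.PlanningError and nothing moves.
- robot.sign_off(): hands the job in; it is judged then, once.
The state is a dict: "time": time; "qpos": joint angles; "joint_vel": joint speeds; "effort": joint torques, N m; "ee_pos": TCP position; "tool_rot": TCP orientation; "force": force on the tool from outside, world axes, zero at the start; "moment": the same for the moment, N m; "opening": finger opening in m; "grasp_force": force on a finger pad.
Only numpy, scipy, OpenCV 4.12 (cv2) and the standard library are available. Lean on these libraries where they do the work, as an engineer would, in place of code of your own. Each camera call takes 0.05 s, during which the arm holds its last target. There are 200 camera calls.

## Working session

There is one attempt and no reset: what is moved stays moved. The work goes in short steps, each a Python script; the robot and the scene stay as the last script left them, time stands still between calls to the robot, and variables do not carry over. Pictures are saved under pics/ and viewed, at most 10 in all, crops included, and the job is handed in when it is done.

```bash
mkdir -p pics; ls; python3 - <<'E'
from rig import robot
import cv2
for n in("top","side"):
    im=robot.grab_frame(n); cv2.imwrite(f"pics/{n}0.png",im[:,:,::-1])
    print(n,robot.camera_info(n))
s=robot.get_state();print(s["time"],s["opening"],s["tool_rot"])
E
```

```text
pics
top {'fx': 380.4049179416009, 'fy': 380.4049179416009, 'cx': 320.77085415294846, 'cy': 198.274681866568, 'dist': array([-0.07351524,  0.        ,  0.        ,  0.        ,  0.        ]), 'rvec': array([ 2.16046346, -2.11738071,  0.11602491]), 'tvec': array([0.00148559, 0.53814625, 0.96397786])}
side {'fx': 454.6724249685641, 'fy': 454.6724249685641, 'cx': 313.43561102307774, 'cy': 200.62070053400942, 'dist': array([0.01954316, 0.        , 0.        , 0.        , 0.        ]), 'rvec': array([ 0.46196776, -2.65203716,  1.25557615]), 'tvec': array([0.49435838, 0.13620829, 0.97198038])}
0.1 0.09437789301702589 [[ 9.56266632e-01  2.92496100e-01 -3.99607302e-04]
 [ 2.92496359e-01 -9.56266113e-01  1.00093227e-03]
 [-8.93621374e-05 -1.07404181e-03 -9.99999419e-01]]
```

View pics/top0.png

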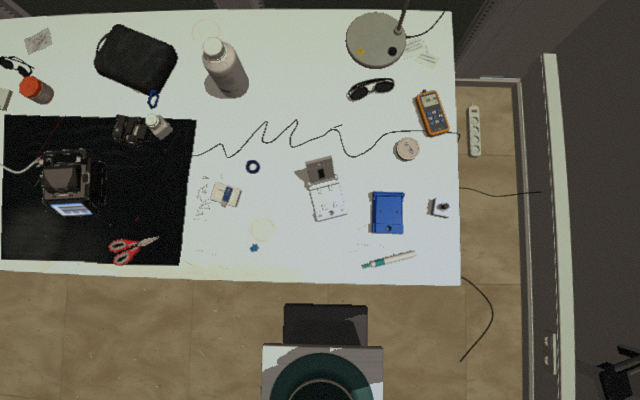

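View pics/side0.png

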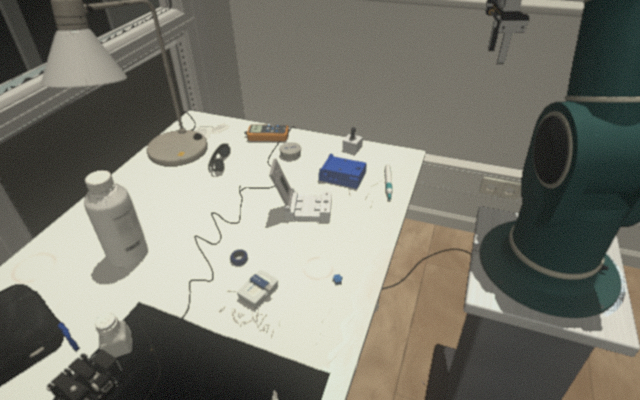

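The top view shows the jig at about (325,190) with its lid leaning back, the blue look-alike at (387,212), the pin stand at (439,207), and the sleeve box with the stick at (226,194). The tape is at (252,167), the tin at (405,149), the cleaner at (388,260) and the adapter at (254,247). Two things could be mistaken for the jig: the bare aluminium one at (325,190) and the blue one at (387,212). I choose the aluminium one. For the stick, the only candidate is the dark bar on the box at (226,194), and the only pin is at (441,207). I'll check these choices in close crops.

```bash
python3 - <<'E'
import cv2,numpy as np
t=cv2.imread("pics/top0.png");s=cv2.imread("pics/side0.png")
def c(im,x,y,w,h,W,H): return cv2.resize(im[y:y+h,x:x+w],(W,H),interpolation=cv2.INTER_CUBIC)
a=np.hstack([c(t,295,150,60,75,480,600),np.vstack([c(t,206,174,40,37,320,300)[:300],c(t,420,188,40,37,320,300)])])
b=np.hstack([c(s,260,150,80,75,640,600),np.vstack([c(s,235,265,50,50,160,160),c(s,330,115,50,50,160,160),np.zeros((280,160,3),np.uint8)])])
cv2.imwrite("pics/ca.png",a);cv2.imwrite("pics/cb.png",b)
E
```

```text
(no output)
```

View pics/ca.png

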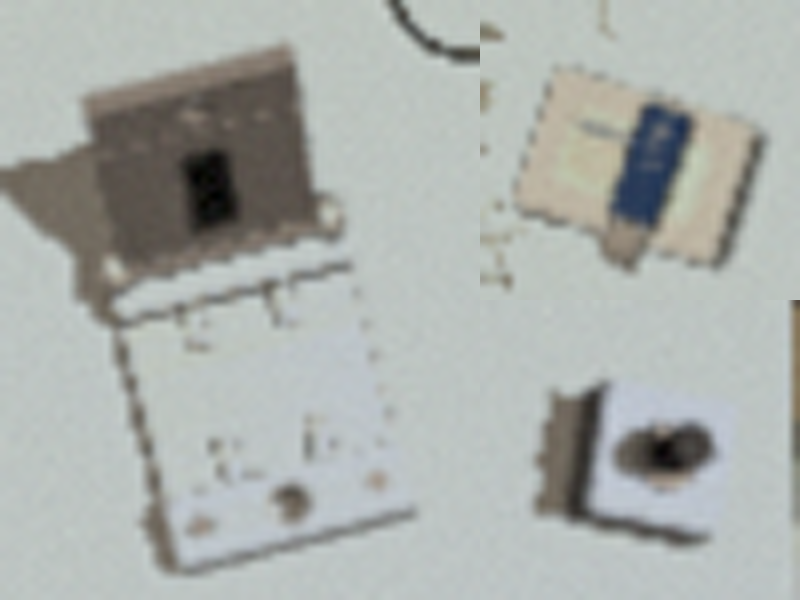

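View pics/cb.png

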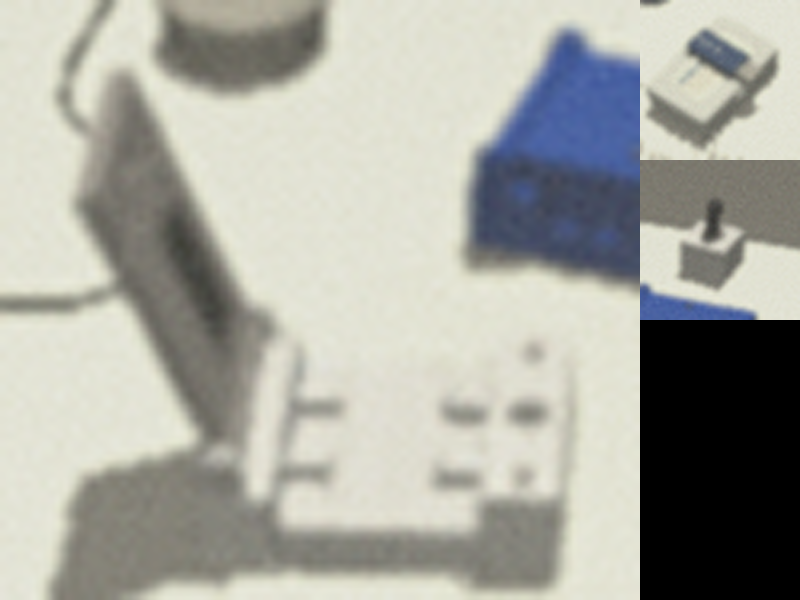

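Crops: The bare jig is confirmed, with its front-block hole at about (331,212) in the top view. The stick is a blue bar with its plug overhanging the box edge towards the robot, and the pin has a dark knob on its stand. Next I'll fit the poses.

```bash
cat > vis.py <<'E'
import numpy as np,cv2
from rig import robot
from scipy.optimize import least_squares
CI={n:robot.camera_info(n) for n in("top","side")}
def proj(n,P):
    c=CI[n];K=np.array([[c["fx"],0,c["cx"]],[0,c["fy"],c["cy"]],[0,0,1.]])
    return cv2.projectPoints(np.asarray(P,float).reshape(-1,3),c["rvec"],c["tvec"],K,c["dist"])[0][:,0]
def place(p,L): # L in mm
    L=np.asarray(L,float)/1000;c,s=np.cos(p[2]),np.sin(p[2])
    return np.c_[p[0]+c*L[:,0]-s*L[:,1],p[1]+s*L[:,0]+c*L[:,1],L[:,2]]
def fit(obs,p0): # obs: {cam:(local mm, px)}
    f=lambda p:np.concatenate([(proj(n,place(p,L))-px).ravel() for n,(L,px) in obs.items()])
    r=least_squares(f,p0,loss="soft_l1");return r.x,f(r.x).reshape(-1,2)
def crop(px,x0,y0,k,ox=0,oy=0): return (np.array(px,float)-[ox,oy]+.5)/k-.5+[x0,y0]
E
cat > m.py <<'E'
from vis import *
np.set_printoptions(precision=4,suppress=True)
T=crop([(292,502),(180,567),(415,512),(120,320),(350,265)],295,150,8)
LT=[(-43,0,30),(-55,40,30),(-55,-40,30),(31,40,26),(31,-40,26)]
S=crop([(528,412),(560,497),(480,500),(570,362)],260,150,8)
LS=[(-43,0,30),(-55,40,30),(-31,40,30),(-55,-40,30)]
for o in({"top":(LT,T)},{"side":(LS,S)},{"top":(LT,T),"side":(LS,S)}):
    j,r=fit(o,[.55,-.02,.2]);print("jig",j,"\n",r.round(1).tolist())
def lid(a,h,y,r=101):
    return (46-r*np.cos(a)+h*np.sin(a),y,34+r*np.sin(a)+h*np.cos(a))
tp=crop([(85,100),(290,45),(97,127),(297,72)],295,150,8);sp=crop([(118,72),(80,205)],260,150,8)
f=lambda a:np.r_[proj("top",place(j,[lid(a[0],h,y) for h,y in((4,33),(4,-33),(-4,33),(-4,-33))]))-tp].ravel()
l=least_squares(f,[1.85]);print("lid",l.x,l.fun.round(1))
B=crop([(555,68),(765,130),(718,265),(518,208)],206,174,8,480)
b,r=fit({"top":([(26,37,22),(26,-37,22),(-26,-37,22),(-26,37,22)],B)},[.5,.2,0]);print("box",b,r.round(1).tolist())
K=crop([(645,103),(693,115),(618,262)],206,174,8,480)
k,r=fit({"top":([(-26,9,31),(-26,-9,31),(26,0,27)],K)},[.55,.22,3.0]);
k,r=fit({"top":([(26,9,31),(26,-9,31),(-26,0,27)],K)},[.55,.22,0.0]);print("stick",k,r.round(1).tolist())
Q=crop([(607,380),(735,405),(708,537),(588,512)],420,188,8,480,300)
q,r=fit({"top":([(22,22,34),(22,-22,34),(-22,-22,34),(-22,22,34)],Q)},[.5,-.3,0]);print("stand",q,r.round(1).tolist())
kp={"top":([(0,0,68)],crop([(690,443)],420,188,8,480,300)),"side":([(0,0,66)],crop([(715,203)],330,115,3.2,640,160))}
print("knob",[ (proj(n,place(q,L))-p).round(1).tolist() for n,(L,p) in kp.items()])
E
python3 m.py
```

```text
jig [ 0.5428 -0.0034  0.2612] 
 [[-0.3, 0.3], [-0.0, 0.2], [0.1, -0.2], [-0.1, -0.0], [0.3, -0.3]]
jig [ 0.5424 -0.0026  0.287 ] 
 [[-0.2, 0.4], [0.1, 0.6], [-0.1, -0.0], [0.1, -3.3]]
jig [ 0.5426 -0.0033  0.2684] 
 [[-0.3, 0.4], [0.1, 0.4], [0.2, -0.2], [-0.2, 0.2], [0.1, -0.3], [-0.2, 0.4], [-0.2, 0.7], [-0.4, -0.1], [0.4, -3.3]]
lid [1.8925] [-0.3  0.3  0.5  0.5 -1.1 -0.4  0.4 -0.2]
box [ 0.5456  0.2707 -0.2537] [[0.6, -0.3], [-0.1, -0.9], [0.1, 0.7], [-0.6, 0.4]]
stick [ 0.5388  0.2666 -0.2904] [[-0.2, -0.0], [0.0, 0.5], [0.2, -0.4]]
stand [ 0.5202 -0.3067 -0.1836] [[-0.2, -0.0], [0.1, 0.2], [0.8, 0.0], [-0.6, -0.2]]
knob [[[0.1, 0.4]], [[-0.4, 1.0]]]
```

```bash
cat > h.py <<'E'
import numpy as np
from rig import robot
J=np.array([.5427,-.0034,.266]); ST=np.array([.5388,.2666,-.285]); PIN=np.array([.5202,-.3067])
def R(t): return np.array([[np.cos(t),np.sin(t),0],[np.sin(t),-np.cos(t),0],[0,0,-1.]])
def jig(x,y,z): c,s=np.cos(J[2]),np.sin(J[2]); return [J[0]+c*x-s*y,J[1]+s*x+c*y,z]
def st(m=""):
    s=robot.get_state();print(m,"t%.1f"%s["time"],s["ee_pos"].round(4) if hasattr(s["ee_pos"],"round") else s["ee_pos"],"F",np.round(s["force"],1),"op %.4f gf %.1f"%(s["opening"],np.max(s["grasp_force"])));return s
E
python3 - <<'E'
from h import *
import cv2
x,y,t=ST
robot.move_ptp([x,y,.14],R(t)); robot.gripper_to(.045); st("above")
print(robot.move_linear([x,y,.0435],velocity=.12,threshold=8)); st("down")
robot.gripper_to(0); st("grip")
robot.move_linear([x,y,.14],velocity=.2); st("up")
for n in("top","side"): cv2.imwrite(f"pics/{n}1.png",robot.grab_frame(n)[:,:,::-1])
t=cv2.imread("pics/top1.png")[130:250,180:340];s=cv2.imread("pics/side1.png")[150:310,190:350]
cv2.imwrite("pics/c1.png",cv2.hconcat([cv2.resize(t,(440,330)),cv2.resize(s,(330,330))]))
E
```

```text
above t4.3 [0.5388 0.2666 0.14  ] F [-0.2  0.9 -0.2] op 0.0450 gf 0.0
False
down t5.2 [0.5391 0.2669 0.0441] F [ 0.1 -0.1  0.2] op 0.0447 gf 0.0
grip t5.8 [0.5389 0.2666 0.0437] F [ 0.1 -1.1  3.4] op 0.0176 gf 30.0
up t6.4 [0.5385 0.2661 0.139 ] F [ 0.2 -0.3 -1.4] op 0.0176 gf 30.0
```

View pics/c1.png

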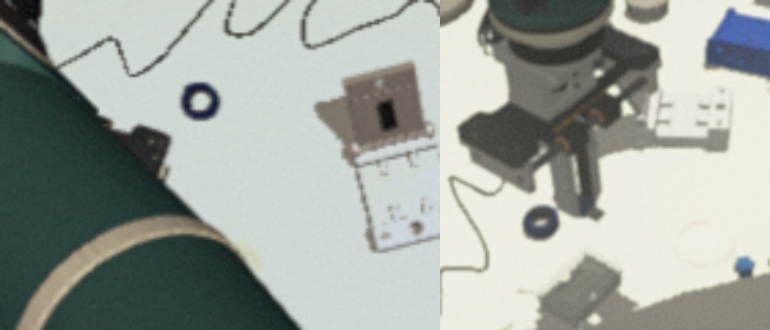

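The crop shows the stick held between the fingertips in the side view, with the box empty; the opening of 17.6 mm matches the 18 mm width. I'll place it in the nest now.

```bash
python3 - <<'E'
from h import *
import cv2
r=R(J[2])
robot.move_ptp(jig(0,0,.13),r)
robot.move_linear(jig(0,0,.06),velocity=.15)
print(robot.move_linear(jig(0,0,.0380),velocity=.05,threshold=6)); st("down")
robot.gripper_to(.040); st("open")
robot.move_linear(jig(0,0,.22),velocity=.25); st("up")
# clear of both views, on the way to behind the lid
robot.move_ptp(jig(150,-60,.26),r); st("behind")
for n in("top","side"): cv2.imwrite(f"pics/{n}2.png",robot.grab_frame(n)[:,:,::-1])
t=cv2.imread("pics/top2.png")[150:225,285:365];s=cv2.imread("pics/side2.png")[150:225,260:340]
cv2.imwrite("pics/c2.png",cv2.hconcat([cv2.resize(t,(400,375),interpolation=2),cv2.resize(s,(400,375),interpolation=2)]))
E
```

```text
True
down t8.7 [ 0.5425 -0.0036  0.0374] F [-0.4 -0.8  4.4] op 0.0175 gf 30.0
open t9.2 [ 0.5422 -0.0037  0.0374] F [ 0.2 -0.5  0.6] op 0.0403 gf 0.0
up t10.1 [ 0.5421 -0.0036  0.2188] F [-0.7 -0.2 -0.5] op 0.0401 gf 0.0Traceback (most recent call last):
  File "<stdin>", line 10, in <module>
rig.PlanningError: the arm cannot take that pose within its joint ranges
```

```bash
cat >> h.py <<'E'
def lidpath(a,r,hh=8,gap=0.):
    # tip centre (front lower finger edge on the lid's upper face), TCP is 19 mm above
    x=46-r*np.cos(a)+(4+gap)*np.sin(a); z=34+r*np.sin(a)+(4+gap)*np.cos(a)
    return jig((x+hh)/1000,0,(z+19)/1000)
E
python3 - <<'E'
from h import *
def j(x,y,z): return jig(x/1000,y/1000,z/1000)
P={"behind_hi":j(105,0,220),"behind_hi2":j(105,0,180),"behind":j(95,0,135),"pt1":lidpath(1.9,80,gap=4),"p157":lidpath(1.57,82),"p.8":lidpath(.8,80),"p0":lidpath(0,80)}
for k,p in P.items():
    print(k,np.round(p,3),[ (d,robot.ik(p,R(J[2]+d)) is not None) for d in(-.6,-.3,0,.3,.6)])
P2=[j(150,-60,200),j(130,0,180)];print([robot.ik(p,R(J[2])) is not None for p in P2], np.round(robot.get_state()["qpos"],2))
E
```

```text
behind_hi [0.644 0.024 0.22 ] [(-0.6, True), (-0.3, True), (0, True), (0.3, True), (0.6, True)]
behind_hi2 [0.644 0.024 0.18 ] [(-0.6, True), (-0.3, True), (0, True), (0.3, True), (0.6, True)]
behind [0.634 0.022 0.135] [(-0.6, True), (-0.3, True), (0, True), (0.3, True), (0.6, True)]
pt1 [0.627 0.02  0.126] [(-0.6, True), (-0.3, True), (0, True), (0.3, True), (0.6, True)]
p157 [0.599 0.012 0.135] [(-0.6, True), (-0.3, True), (0, True), (0.3, True), (0.6, True)]
p.8 [ 0.544 -0.003  0.113] [(-0.6, True), (-0.3, True), (0, True), (0.3, True), (0.6, True)]
p0 [ 0.518 -0.01   0.057] [(-0.6, True), (-0.3, True), (0, True), (0.3, True), (0.6, True)]
[True, True] [ 0.71  0.43 -0.95  1.8   0.38  1.12 -1.69]
```

Moved on: that failure was my own unit slip (mm passed as m). I'm continuing from the same pose.

```bash
python3 - <<'E'
from h import *
import cv2
robot.move_linear(jig(.125,0,.22),velocity=.25); robot.gripper_to(0); st("behind")
for n in("top","side"): cv2.imwrite(f"pics/{n}2.png",robot.grab_frame(n)[:,:,::-1])
t=cv2.imread("pics/top2.png")[150:225,285:365];s=cv2.imread("pics/side2.png")[150:225,260:340]
cv2.imwrite("pics/c2.png",cv2.hconcat([cv2.resize(t,(400,375),interpolation=2),cv2.resize(s,(400,375),interpolation=2)]))
E
```

```text
behind t11.5 [0.6633 0.0294 0.22  ] F [0.4 0.5 1. ] op 0.0004 gf 0.0
```

View pics/c2.png

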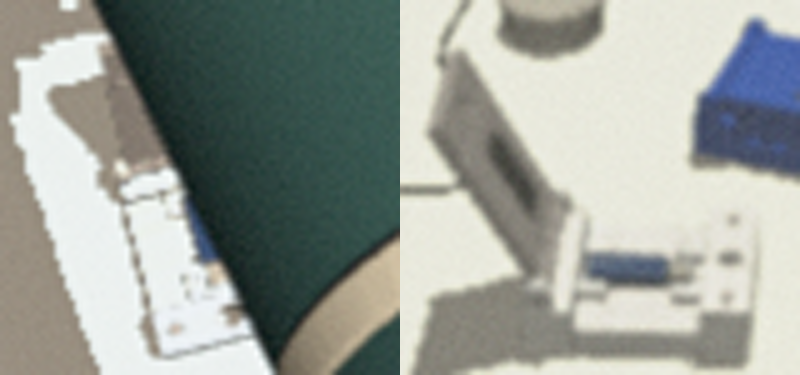

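The crop shows the stick (blue, about (627,268) in the right panel) lying flat between the corner guides with the lid still open. I'll close the lid now.

```bash
python3 - <<'E'
from h import *
import cv2
robot.move_linear(jig(.112,0,.131),velocity=.2)
for a in (1.65,1.35,1.05,.8,.55,.35,.15,.04):
    robot.move_linear(lidpath(a,82 if a<1.5 else 85),velocity=.1); s=st("a%.2f"%a)
    if np.linalg.norm(s["force"])>25: print("HIGH");break
print(robot.move_linear(lidpath(0,80,gap=-4),velocity=.03,threshold=10)); st("press")
robot.pause(.3)
p=list(robot.get_state()["ee_pos"]);p[2]=.15
robot.move_linear(p,velocity=.25); st("up")
robot.move_ptp([PIN[0],PIN[1],.15],R(.1)); robot.gripper_to(.045); st("pin")
for n in("top","side"): cv2.imwrite(f"pics/{n}3.png",robot.grab_frame(n)[:,:,::-1])
t=cv2.imread("pics/top3.png")[150:225,285:365];s=cv2.imread("pics/side3.png")[115:225,260:380]
cv2.imwrite("pics/c3.png",cv2.hconcat([cv2.resize(t,(400,375),interpolation=2),cv2.resize(s,(400,375),interpolation=2)]))
E
```

```text
a1.65 t12.8 [0.6057 0.0135 0.138 ] F [ 0.1 -0.   0.6] op 0.0001 gf 0.0
a1.35 t13.2 [0.5816 0.0071 0.134 ] F [ 0.6 -0.1 -0.4] op 0.0006 gf 0.0
a1.05 t13.6 [0.5592 0.001  0.1263] F [0.3 0.2 0.2] op 0.0003 gf 0.0
a0.80 t14.0 [ 0.5429 -0.0034  0.1148] F [-0.   0.7  0.1] op 0.0005 gf 0.0
a0.55 t14.3 [ 0.5295 -0.007   0.0994] F [0.4 1.2 1.7] op 0.0008 gf 0.0
a0.35 t14.6 [ 0.5218 -0.009   0.0849] F [0.1 0.1 0.7] op 0.0007 gf 0.0
a0.15 t14.9 [ 0.5171 -0.0103  0.0692] F [ 0.3 -0.5 -0.5] op 0.0005 gf 0.0
a0.04 t15.2 [ 0.5158 -0.0106  0.0602] F [-0.1  0.1  0.7] op 0.0008 gf 0.0
True
press t15.4 [ 0.5173 -0.0104  0.0569] F [-6.6 -1.6 22.8] op 0.0007 gf 11.1
up t16.3 [ 0.5175 -0.0107  0.1503] F [ 0.3 -0.3 -0.1] op 0.0004 gf 0.0
pin t18.2 [ 0.5202 -0.3067  0.15  ] F [-0.  -0.1 -0. ] op 0.0450 gf 0.0
```

View pics/c3.png

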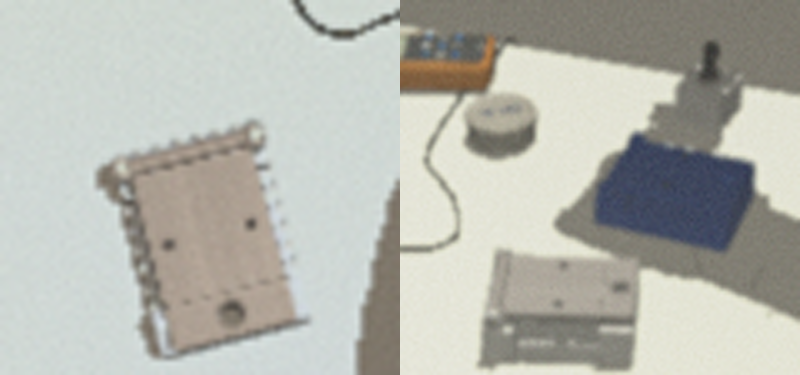

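The lid is shut: it's flat in both views, and the press height of 37.9 mm matches 38. The lid's hole is at about (231,314) in the left panel and (620,287) in the right. I'll check it against the model.

```bash
python3 - <<'E'
from vis import *
from h import *
p=np.array(jig(-.043,0,.038)); print("pred",p.round(4))
t=np.array([231.5,314.5])/5-.5+[285,150]; s=np.array([220.5/3.333,287.5/3.409])-.5+[260,115]
for n,o in(("top",t),("side",s)):
    r=least_squares(lambda q:(proj(n,[q[0],q[1],.038])-o).ravel(),p[:2]);print(n,o,proj(n,p).round(1),r.x.round(4))
# live pin: knob dark centroid, side view
E
```

```text
pred [ 0.5012 -0.0147  0.038 ]
top [330.8 212.4] [[330.8 212.3]] [ 0.5011 -0.0147]
side [325.65661566 198.83558228] [[325.4 198.9]] [ 0.5006 -0.0152]
```

```bash
python3 - <<'E'
from h import *
import cv2
x,y=PIN
print(robot.move_linear([x,y,.062],velocity=.1,threshold=6)); st("down")
robot.gripper_to(0); g=st("grip")["ee_pos"]
robot.move_linear([g[0],g[1],.135],velocity=.15); st("up")
robot.move_ptp([.5011,-.0148,.135],R(.1)); st("above hole")
cv2.imwrite("pics/side4.png",robot.grab_frame("side")[:,:,::-1])
s=cv2.imread("pics/side4.png")[120:230,250:410]
cv2.imwrite("pics/c4.png",cv2.resize(s,(640,440),interpolation=2))
E
```

```text
False
down t19.4 [ 0.5206 -0.3068  0.0626] F [-0.5 -0.5  1.1] op 0.0448 gf 0.0
grip t20.0 [ 0.5203 -0.3073  0.0622] F [ 0.2 -4.2  1.5] op 0.0133 gf 30.0
up t20.6 [ 0.5198 -0.3072  0.134 ] F [ 0.1 -0.1 -0.7] op 0.0134 gf 30.0
above hole t21.7 [ 0.5014 -0.016   0.1348] F [-1.1  0.3 -0.6] op 0.0135 gf 30.0
```

View pics/c4.png

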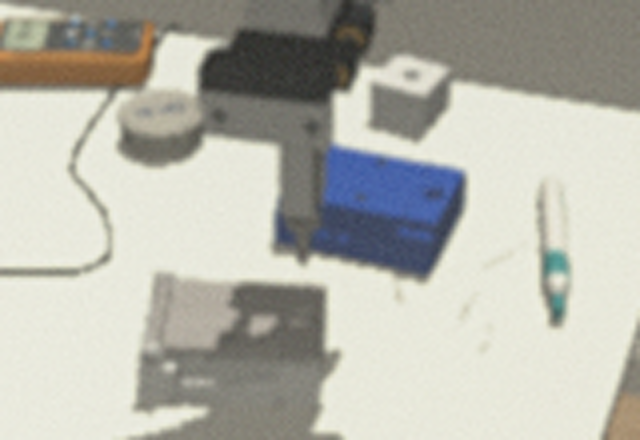

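The crop shows the pin hanging straight down from the fingers, its tip at about (325,185) full-frame, with the stand empty. I'll insert it with force guards.

```bash
python3 - <<'E'
from h import *
from vis import proj
e=robot.get_state()["ee_pos"]; print("tip pred px",proj("side",[e[0],e[1],e[2]-.0582]).round(1))
x,y=.5011,-.0148
robot.move_linear([x,y,.100],velocity=.1); st("pre")
b=robot.move_linear([x,y,.071],velocity=.03,threshold=8); st("in %s"%b)
if not b:
    b=robot.move_linear([x,y,.060],velocity=.008,threshold=6); st("press %s"%b)
    robot.pause(.5); st("held")
E
```

```text
tip pred px [[325.4 185.9]]
pre t22.3 [ 0.5011 -0.0147  0.0999] F [ 0.  -0.2 -0.2] op 0.0133 gf 30.0
in False t23.4 [ 0.5012 -0.0148  0.0712] F [-1.1  0.3 -0.7] op 0.0133 gf 30.0
press True t24.2 [ 0.5012 -0.0148  0.0658] F [-2.2 -1.6 10. ] op 0.0133 gf 30.0
held t24.7 [ 0.5012 -0.0148  0.0659] F [-2.  -1.2  9.3] op 0.0136 gf 30.0
```

```bash
python3 - <<'E'
from h import *
robot.pause(.7); s=st("check")
if 4<s["force"][2]<14: print(robot.sign_off())
E
```

```text
check t25.4 [ 0.5011 -0.0148  0.0658] F [-1.7 -0.3  8.8] op 0.0132 gf 30.0
the job is handed in; nothing more can be done
None
```

I handed the job in at 25.4 s: stick flat in the nest, lid shut, pin home within about 0.4 mm of the expected height, still held and pressed down with about 9 N. No verdict came back from the judge.

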